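# Change the goldsmith's bench over from pliers work to cleaning

## Task

Change the bench over from pliers work to cleaning: pull the tool chest's top drawer right out to its stop, lift out the wire basket and hang it by the notch in its handle on the hook over the ultrasonic cleaner. Lay the pliers flat inside the drawer and push the drawer fully home. Drop neither the basket nor the pliers, and leave the file, saw frame, ring clamp and mandrel where they lie.

Things in the scene. Friction and masses are not known exactly. Their poses are not given: they have to be found in the camera images.
- chest: bench-top tool chest of brown wood, fixed, at the left of the bench, 300 mm deep (its x), 282 mm wide (its y), 215 mm high; origin under its centre; its front with the two drawers, one above the other, looks along its -x, turned towards the robot's work area
- drawer (a joint): how far the chest's top drawer is out, in m: 0 fully home, 0.20 at its stop; it slides along the chest's -x with light friction (2 N) and stays where it is left. It may start up to 15 mm ajar
- drawer_handle (a point): middle of the top drawer's handle: a steel bow, its straight level bar 10 mm thick, 94 mm long along the chest's y, axis 40 mm in front of the drawer front, 35 mm below the chest's top, 180 mm above the bench; axes as the chest's; moves with the drawer. The lower drawer with the same handle is not needed
- drawer_in (a point): centre of the top drawer's floor, 106 mm above the bench; axes as the chest's; moves with the drawer. Inside: 256 mm along x, 228 mm along y; side and back walls 54 mm high, the front (at the -x end) 96 mm. At the stop, the floor from 131 mm on the -x side to 54 mm on the +x side of this point is clear of the chest's top
- basket: stiff plain steel wire basket, 0.18 kg, standing in the top drawer, hidden until that is out; 89 mm (x) by 119 mm (y), rim 42 mm high. Handle over it: round bar 8 mm thick, uprights at y = +-58 mm, level top bar along y, axis 78 mm above the foot, straight from 14 to 53 mm either side of the middle: pinch it there from above. Origin under its centre; may hang either way round
- basket_notch (a point): notch in the middle of the basket's handle, where the bar rises 8 mm over a width of 28 mm so that it rides on a hook; this point is on the bar's underside there, 82 mm above the basket's foot, 40 mm above the rim; axes as the basket's
- cleaner: ultrasonic cleaner, fixed, white housing with an open empty steel tank, at the right of the bench, 150 mm (x) by 180 mm (y), 130 mm high, front panel to its -x; behind it, at x = +100 mm, a 12 mm steel post 241 mm high carries the hook over the tank; origin under the housing's centre
- hook_seat (a point): where the notch is to rest: top of the hook's level round bar, 8 mm thick, 239 mm above the bench over the tank's middle. The bar runs along the cleaner's x from the post to 8 mm on the -x side of here, then turns up to the tip. Hang the basket with its handle bar along the cleaner's y, over the tip from -x, and lower it. Nothing there stands above 255 mm. Axes as the cleaner's
- hook_tip (a point): top of the hook's upturned tip, 20 mm to -x of and 16 mm above the seat; axes as the cleaner's
- pliers: flat-nose pliers of plain steel with black handle grips, closed, 148 mm long, 11 mm thick, 0.12 kg, lying flat on the bench between chest and cleaner. Origin under the middle of the joint, a block 30 mm along x by 20 mm across (y) to pinch from above; jaws to +x (56 mm), handles to -x (92 mm), spread to 57 mm; z up
- saw_frame: bystander: jeweller's saw frame lying flat, red square-cornered U about 126 x 100 mm with a wooden handle, 277 mm over all, 26 mm high at the handle; origin under the joint of handle and frame, +x from handle to frame; leave it alone
- file: bystander: flat file with a wooden handle, 240 mm long, 26 mm high; origin under the joint of handle and blade region, +x towards the blade; leave it alone
- ring_clamp: bystander: wooden ring clamp, two wooden halves with a brass band, 125 x 28 x 28 mm, lying; origin under its centre, x lengthwise; leave it alone
- mandrel: bystander: tapered steel ring mandrel lying, 242 mm long, 26 mm thick; origin under its middle, +x towards the thin end; leave it alone
There are look-alikes about, which are no part of the job. There is more than one size of the pliers; the one meant has the size given above.

How it is judged:
By the outcome, as a careful person would: the job done as asked, in the order asked, and still so for the second after the job is handed in, with the robot touching nothing.
It also fails if it takes over 72 s, if anything falls off the work surface, if the arm or the gripper's body presses on something with over 40 N, if the wrist force passes 120 N, or if a joint passes its speed limit or range.

## Robot

A 6-joint arm with a two-finger parallel gripper is mounted at the origin on the work surface. World frame = base frame: x ahead of the robot, y to its left, z up, the work surface at z = 0. Lengths are in mm, angles in rad, forces in N, time in s.
With the tool pointing down it reaches from about 400 to 925 mm from the base axis. Payload 12.5 kg.
Tool frame: the origin (TCP) lies midway between the tips of the shut fingers; the grasp point (between the pads) lies 19 mm behind it; z points along the fingers, y is the line along which they close (so a half turn about z gives the same grasp; the last joint's range is limited). The gripper opens to 95 mm and grips with 3 to 60 N. Pads are 20 mm wide; open, the fingers measure 119 mm over their backs; the gripper's body (75 mm by 180 mm) begins 59 mm behind the grasp point.
Start: joints at [1.133, 0.491, 1.559, -0, 1.092, -0.106], TCP at [203.575, 590.935, 214.661] pointing down, gripper open.
Joint ranges: [-3.1, 3.1], [-0.84, 2.19], [0.05, 2.79], [-1.13, 4.28], [0.06, 2.93], [-2.69, 2.69]. Speed limits (rad/s): [2.22, 2.22, 2.79, 3.14, 3.14, 3.14].

## Interface

Orientations are given as [roll, pitch, yaw] about the fixed x, y, z axes, in that order (R = Rz(yaw) Ry(pitch) Rx(roll)).
In Python, from cell import env gives the robot as it stands.
- The arm moves only by the shell command python3 -m inch 'ROWS'. ROWS is JSON, a list of rows, each a list of 7 numbers: the turn, a rotation vector about the tool's x, y, z in rad, then the shift along the tool's x, y, z in cm, then the closure, from -1 (fully open) to 1 (shut). A call has 1 to 20 rows; each row shifts and turns the commanded pose from where the row before left it, along the tool's axes as they then stand; what a row does not reach is not made up. A row lasts 1/8 s, in which the tool goes at most 62.5 mm and 10.7 degrees, less where a joint would pass 70% of its speed; a pose out of reach is approached as far as the arm can. A call with a gripper value outside its range is refused whole. The fingers move at their own pace and stop on an object; the grip force is fixed at half the most. Time passes only in rows, so rows that do not move let the fingers close. It gives the time, the measured TCP pose, the force, the opening and the grip force at its end, in the units of the state.
- env.state(): the state, without advancing time (a new reading comes with each control period).
- env.read_camera(name): name is "scene" or "side" or "wrist"; returns a dict with "img" (384x512x3 uint8, red, green, blue), "depth" (384x512 float32, mm along the optical axis (not along the pixel's ray), 0 where there is no reading), "fx", "fy", "cx", "cy" (pixels), "position" and "orientation" of the camera in the world. Camera axes: x right, y down, z forward; pixel columns grow to the right and rows downward; lengths in mm; the calibration is good to about 2 mm. A picture is of the moment at which its call begins.
- env.job_done(): hands the job in; it is judged then, once.
Trained networks look in a picture, given as the dict that the camera call returned (one of the last four; its "shot" number tells which), for a name from the list of things; names that differ only in an ending like _2 or _b are one class to them, and where a whole thing is asked for, a point or a joint stands for the part that bears it (a point fixed in the world has none). Each returns a list of dicts, best first, with "score" (0 to 1); they miss things now and then, are a little off and sometimes report something else, mostly with a low value. They report only what shows in the picture. A call takes as long as a camera call. They do not tell look-alikes from the thing itself.
- env.find_in(picture, target): "centre" ([x, y, z] in mm, in the coordinates of the camera as it stood for that picture, good to about 4 mm: the middle of the surface that is visible of it).
- env.trace(picture, target): "mask" (384x512 bool, what is visible of it).
The state is a dict: "t": time; "joints": joint angles; "qvel": joint speeds; "tau": joint torques, N m; "eef_pos": TCP position; "tcp_rot": TCP orientation; "ft_force": force on the tool from outside, world axes, zero at the start; "moment": the same for the moment, N m; "opening": opening from 0.0 (shut) to 1.0 (fully open); "grip_force": force on a finger pad.
Only numpy, scipy, OpenCV 4.12 (cv2) and the standard library are available. Lean on these libraries where they do the work, as an engineer would, in place of code of your own. Each camera call takes 0.05 s, during which the arm holds its last target. There are 200 camera calls.

## Working session

There is one attempt and no reset: what is moved stays moved. The work goes in short steps, Python scripts to look and compute and a shell command to move; the robot and the scene stay as the last step left them, time stands still between calls to the robot, and variables do not carry over. Pictures are saved under pics/ and viewed, at most 10 in all, crops included, and the job is handed in when it is done.

```bash
ls; mkdir -p pics; cat > h.py <<'E'
import numpy as np, cv2
from cell import env
from scipy.spatial.transform import Rotation as R
def rot(o):
    o=np.asarray(o,float)
    if o.shape==(3,3): return o
    return R.from_euler('xyz',o).as_matrix() if o.size==3 else R.from_quat(o).as_matrix()
def w(p,c): return rot(p['orientation'])@np.asarray(c)+np.asarray(p['position'])
def cloud(p):
    d=p['depth'];v,u=np.indices(d.shape)
    c=np.stack([(u-p['cx'])/p['fx']*d,(v-p['cy'])/p['fy']*d,d],-1)
    return c@rot(p['orientation']).T+np.asarray(p['position'])
def px(p,x):
    c=rot(p['orientation']).T@(np.asarray(x)-p['position']); return np.array([p['fx']*c[0]/c[2]+p['cx'],p['fy']*c[1]/c[2]+p['cy']])
def save(n,im): cv2.imwrite('pics/'+n,cv2.cvtColor(im,cv2.COLOR_RGB2BGR))
E
python3 - <<'E'
from h import *
np.set_printoptions(precision=1,suppress=True)
s=env.state();print(s)
ims=[]
for n in ['scene','side','wrist']:
    p=env.read_camera(n);print(n,p['position'],p['orientation'],p['fx'],p['fy'],p['cx'],p['cy'])
    ims.append(p['img'])
    for t in ['chest','drawer_handle','cleaner','hook_seat','hook_tip','pliers','saw_frame','file','ring_clamp','mandrel']:
        try:
            for f in env.find_in(p,t): 
                if f['score']>.3: x=w(p,f['centre']);print(t,round(f['score'],2),x,px(p,x))
        except Exception as e: print(t,e)
save('a_scene.png',cv2.resize(ims[0],(800,600)));save('a_side.png',cv2.resize(ims[1],(800,600)))
E
```

```text
pics
{'t': 0.0, 'joints': array([ 1.1,  0.5,  1.6,  0. ,  1.1, -0.1]), 'qvel': array([ 0.,  0., -0., -0.,  0., -0.]), 'tau': array([ -0. , -61.3, -25.8,   0.1,   0. ,  -0. ]), 'eef_pos': array([203.5, 590.7, 214.1]), 'tcp_rot': array([-3.1, -0. ,  2.8]), 'ft_force': array([-0.4,  0.4, -0.2]), 'moment': array([ 0. ,  0.1, -0. ]), 'grip_force': 0.0, 'opening': 0.996097243061073}
scene [ 937.7  668.5 1197.7] [-2.5 -0.   2.5] 456.7434143463962 456.7434143463962 252.0204624503615 189.24264371077427
chest 0.88 [566.7 504.8 216.2] [330.9 309.9]
drawer_handle 0.8 [533.1 322.1 205.3] [287.6 246.2]
cleaner 0.97 [ 540.2 -281.6   95.5] [159.3 132.1]
hook_seat 0.9 [ 540.1 -284.6   93.4] [159. 132.]
hook_tip 0.84 [ 538.9 -281.5   94.7] [159.7 132.1]
pliers 0.85 [ 141.4 -302.6   11.1] [251.8  94.4]
pliers 0.66 [538.5 164.6   7.1] [245.8 241.4]
pliers 0.61 [475.3  13.3   9.6] [231.7 196.4]
saw_frame 0.95 [786.   82.2  18.9] [158.3 267.5]
file 0.66 [672.3  88.8  12. ] [193.4 247.8]
ring_clamp 0.6 [ 674.2 -114.7   28.2] [154.6 199.2]
mandrel 0.54 [ 355.2 -326.2   19.9] [200.5 114.9]
side [ 465.1 -801.
[... 344 characters left out ...]
1. ]
hook_tip 0.92 [ 528.1 -297.4   89.6] [280.8 310.7]
pliers 0.87 [ 144.5 -324.6   16. ] [161.6 332.3]
pliers 0.48 [467.8   4.1  15.7] [259.2 243. ]
pliers 0.46 [536.2 156.    9.5] [275.1 211.6]
saw_frame 0.72 [798.   69.3  13.8] [343.5 226.4]
file 0.71 [ 532.4 -303.9   89.3] [282.3 312.7]
file 0.64 [ 669.8 -127.6   31. ] [317.4 270.3]
file 0.51 [669.5  63.8  13.9] [310.7 228.6]
ring_clamp 0.74 [ 671.5 -127.8   32.3] [317.9 270.1]
ring_clamp 0.61 [ 357.9 -356.    26. ] [227.4 338.7]
mandrel 0.78 [ 360.4 -355.1   19.8] [228.4 339.1]
wrist [127.7 617.2 384.2] [ 2.9 -0.   1.2] 321.9107055461692 321.9107055461692 253.1394187875138 192.66678226362603
chest 0.58 [427.1 567.1  18.5] [290.1 330.4]
```

View pics/a_scene.png

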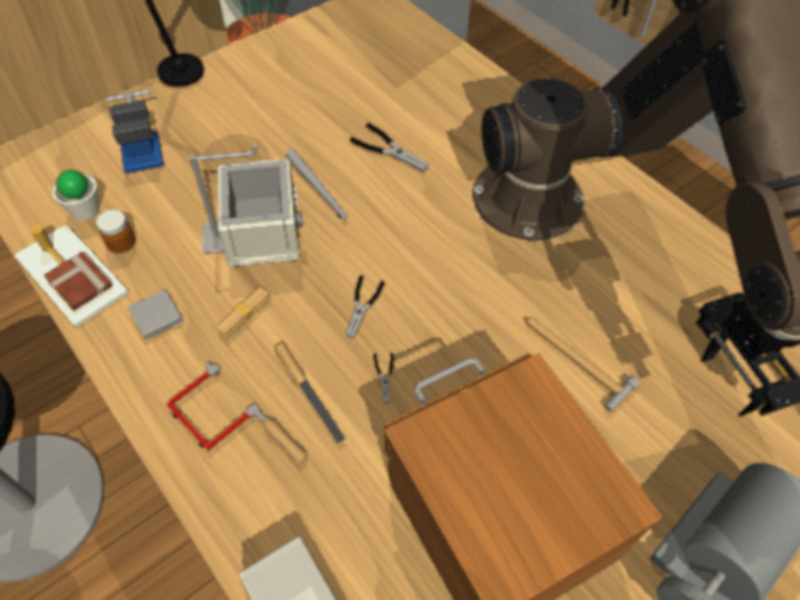

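View pics/a_side.png

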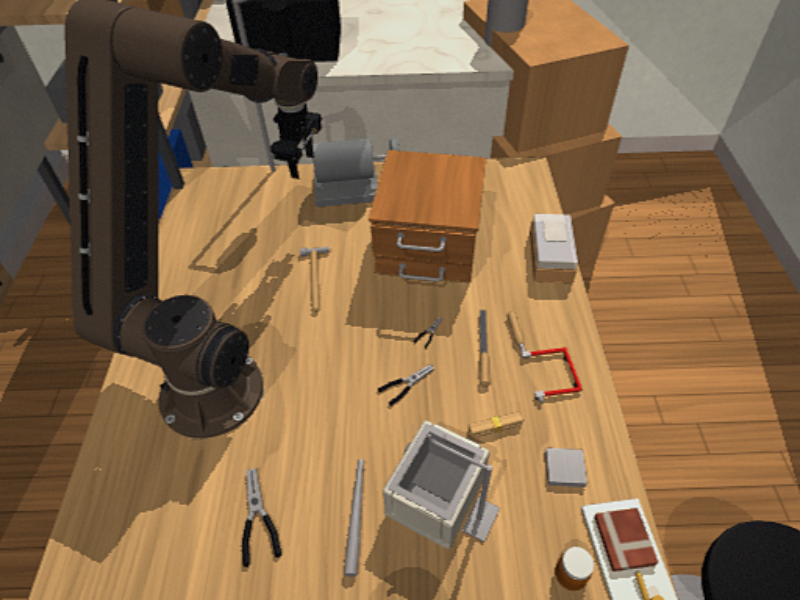

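In the scene view (800x600 pixels), pliers-like things are at (390,148) large, (365,305) medium and (385,378) small. The chest handle is at (450,378), and the hook bar runs from (193,158) to (255,150). The side view shows the same three pliers at (260,515), (407,383) and (428,332). I'll measure their lengths, along with the handle, chest and hook.

```bash
python3 - <<'E'
from h import *
np.set_printoptions(precision=1,suppress=True)
P={n:env.read_camera(n) for n in['scene','side']}
for n,p in P.items():
    C=cloud(p); print(n)
    for f in env.trace(p,'pliers'):
        m=f['mask']&(p['depth']>0)
        if f['score']<.3 or m.sum()<20: continue
        X=C[m]; X=X[X[:,2]<40]; r=cv2.minAreaRect(X[:,:2].astype(np.float32)); print('pl',round(f['score'],2),r,X.mean(0),np.percentile(X[:,2],[5,50,95]))
    # chest top
    m=(abs(C[...,2]-215)<6)&(C[...,1]>280)&(C[...,0]>350)&(C[...,0]<800)
    m=cv2.morphologyEx(m.astype(np.uint8),cv2.MORPH_OPEN,np.ones((5,5)))>0
    X=C[m];print('top',cv2.minAreaRect(X[:,:2].astype(np.float32)),np.median(X[:,2]))
    # cleaner top rim
    m=(abs(C[...,2]-130)<7)&(C[...,1]<-150)&(C[...,0]>400)&(C[...,0]<700)
    m=cv2.morphologyEx(m.astype(np.uint8),cv2.MORPH_OPEN,np.ones((2,2)))>0
    X=C[m];print('clean',cv2.minAreaRect(X[:,:2].astype(np.float32)),np.median(X[:,2]),len(X))
    m=(C[...,2]>200)&(C[...,2]<270)&(C[...,1]<-150)&(C[...,0]>400)&(C[...,0]<800)
    print('hook',m.sum()); X=C[m]; print(np.c_[X,np.argwhere(m)][::max(1,len(X)//30)])
    for f in env.trace(p,'drawer_handle')[:1]:
        m=f['mask']&(p['depth']>0);X=C[m];print('dh',f['score'],m.sum(),X.mean(0),np.percentile(X,[3,50,97],axis=0))
p=P['scene'];a=cv2.resize(p['img'][180:270,180:320],(700,450),interpolation=cv2.INTER_CUBIC)
save('b_crop.png',a)
E
```

```text
scene
pl 0.67 ((136.71058654785156, -302.80242919921875), (89.15657806396484, 196.92454528808594), 17.781911849975586) [ 149.9 -305.8   10.1] [-1.5 11.7 17.8]
pl 0.62 ((477.9176025390625, 4.2032470703125), (146.06475830078125, 53.650917053222656), 25.777799606323242) [477.2  13.2   9.5] [ 4.4  9.6 14.1]
pl 0.45 ((530.630126953125, 171.31637573242188), (87.34881591796875, 37.520530700683594), 66.71389770507812) [532.3 162.2   6. ] [1.1 6.4 9.6]
top ((550.7491455078125, 491.8373718261719), (300.16583251953125, 283.4778137207031), 79.63687896728516) 214.26555015062775
clean ((351.78717041015625, -735.4738159179688), (1179.2911376953125, 209.56971740722656), 70.00701141357422) 129.68530784474729 1066
hook 197
[[ 432.6 -865.6  222.9    0.    93. ]
 [ 432.9 -857.1  223.4    1.    94. ]
 [ 428.8 -861.6  215.5    2.    95. ]
 [ 426.8 -860.3  211.4    3.    96. ]
 [ 422.6 -865.   203.2    4.    97. ]
 [ 431.3 -856.3  203.1    6.    96. ]
 [ 510.4 -270.8  246.9   95.   162. ]
 [ 517.  -280.   236.    97.   159. ]
 [ 547.9 -296.7  237.5   98.   147. ]
 [ 533.6 -286.6  236.7   98.   153. ]
 [ 51
[... 2005 characters left out ...]
 237.3  293.   297. ]
 [ 582.8 -312.7  238.9  293.   302. ]
 [ 582.5 -315.6  238.5  294.   302. ]
 [ 582.3 -318.4  238.2  295.   302. ]
 [ 582.7 -318.5  232.1  296.   302. ]
 [ 595.7 -322.7  239.8  296.   307. ]
 [ 596.1 -323.   234.2  297.   307. ]
 [ 595.2 -327.9  238.3  298.   307. ]
 [ 609.  -328.7  238.9  298.   312. ]
 [ 603.5 -330.2  236.2  299.   310. ]
 [ 616.6 -333.3  241.8  299.   315. ]
 [ 606.5 -333.4  230.2  301.   311. ]
 [ 608.6 -337.4  232.2  302.   312. ]
 [ 611.8 -337.9  226.8  303.   313. ]
 [ 612.8 -336.8  217.7  304.   313. ]
 [ 613.2 -337.4  212.4  305.   313. ]]
dh 0.59 313 [ 671.1 -127.3   22.2] [[ 614.2 -146.     5.7]
 [ 671.1 -126.5   24.9]
 [ 727.9 -105.    30.6]]
```

View pics/b_crop.png

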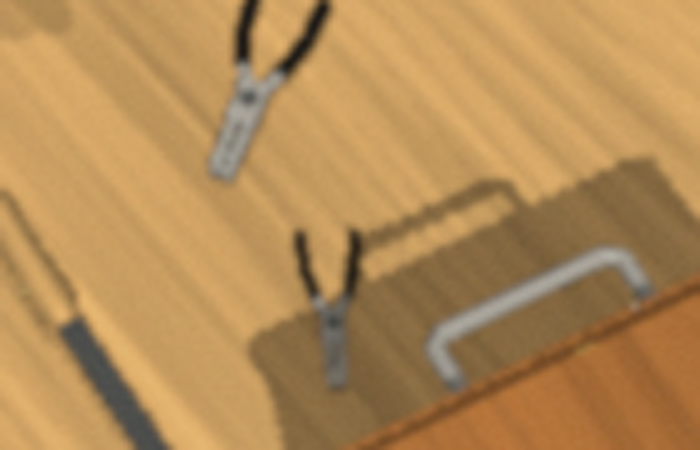

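The crop shows the medium pliers with their joint at about (250,97) and the small ones at (335,320). The medium pliers measure about 146 x 55 mm, against 197 and 87 mm for the others, so they're the pair described. Next I'll work out the handle, hook and cleaner precisely.

```bash
cat >> h.py <<'E'
def go(x,y,z,yaw,cmd=None):
    """delta from current pose to down-pose (mm,rad): first turn about tool z, then shift in turned tool axes (cm)"""
    s=env.state(); R0=R.from_euler('xyz',s['tcp_rot']); R1=R.from_euler('xyz',[np.pi,0,yaw])
    rv=(R0.inv()*R1).as_rotvec(); d=R1.inv().apply(np.array([x,y,z])-s['eef_pos'])/10
    print('turn',rv.round(4),'then shift cm',d.round(2),'| now',s['eef_pos'].round(1),s['tcp_rot'].round(3),'t',round(s['t'],2))
E
python3 - <<'E'
from h import *
np.set_printoptions(precision=2,suppress=True)
yaw=np.radians(79.75);ex=np.array([np.cos(yaw),np.sin(yaw)]);ey=np.array([-ex[1],ex[0]]);c0=np.array([551,489.5])
for n in['scene','side']:
    p=env.read_camera(n);C=cloud(p);Q=C.copy();D=C[...,:2]-c0;Q[...,0]=D@ex;Q[...,1]=D@ey
    t=Q[(abs(Q[...,2]-214)<5)&(abs(Q[...,0])<165)&(abs(Q[...,1])<160)];print(n,'top',np.percentile(t,[.5,99.5],axis=0).ravel())
    # yaw from front top edge
    h=(Q[...,2]>165)&(Q[...,2]<195)&(Q[...,0]<-170)&(Q[...,0]>-225)&(abs(Q[...,1])<70)
    X=Q[h];b=X[abs(X[:,1])<35];print('handle',len(X),np.percentile(X,[2,50,98],axis=0),'bar',b.mean(0),np.percentile(b[:,2],[10,50,90]))
    print('slope',np.polyfit(b[:,1],b[:,0],1))
    hk=(C[...,2]>225)&(C[...,2]<262)&(C[...,1]<-240)&(C[...,1]>-360)&(C[...,0]>480)&(C[...,0]<640)
    X=C[hk];b=X[(X[:,0]>515)&(X[:,0]<600)];l=cv2.fitLine(b[:,:2].astype(np.float32),cv2.DIST_HUBER,0,.01,.01).ravel();print('hook',len(b),l,np.degrees(np.arctan2(l[1],l[0])),np.percentile(b[:,2],[50,90]))
    tp=X[X[:,2]>246];print('tip',tp)
    m=(abs(C[...,2]-130)<5)&(C[...,1]<-150)&(C[...,1]>-420)&(C[...,0]>400)&(C[...,0]<650)
    m&=~np.isin(np.arange(m.size).reshape(m.shape),[]) 
    m=cv2.morphologyEx(m.astype(np.uint8),cv2.MORPH_OPEN,np.ones((2,2)))>0
    print('clean',cv2.minAreaRect(C[m][:,:2].astype(np.float32)))
print(env.state()['t'])
go(*(c0-190*ex),270,np.radians(169.75))
E
```

```text
scene top [-144.68 -139.51  209.7   151.05  139.23  218.53]
handle 238 [[-204.24  -58.45  176.82]
 [-197.13   -1.8   183.18]
 [-172.41   57.66  187.15]] bar [-199.4    -0.38  182.7 ] [179.55 183.11 185.32]
slope [  -0.  -199.4]
hook 94 [   0.86   -0.51  559.16 -297.67] -30.980122 [236.49 239.83]
tip [[ 507.31 -267.96  255.2 ]
 [ 502.9  -270.69  250.63]
 [ 507.6  -268.69  250.87]
 [ 504.92 -267.66  250.08]
 [ 502.42 -266.25  249.68]
 [ 510.67 -270.23  247.54]
 [ 509.17 -266.64  249.34]
 [ 507.27 -263.91  250.27]
 [ 510.1  -265.96  246.41]]
clean ((724.260498046875, 80.88812255859375), (1237.6348876953125, 177.38560485839844), 61.87936782836914)
side top [-151.77 -140.17  209.2   147.08  137.91  218.84]
handle 96 [[-209.6   -59.4   176.05]
 [-205.06   -2.92  182.87]
 [-177.03   57.06  187.84]] bar [-205.93   -1.11  182.24] [176.96 182.39 186.4 ]
slope [   0.02 -205.91]
hook 102 [   0.86   -0.51  558.82 -302.68] -30.856918 [237.75 239.98]
tip [[ 506.11 -272.1   255.41]
 [ 509.04 -271.13  253.39]
 [ 505.98 -274.86  254.68]
 [ 508.86 -274.33  253.48]
 [ 511.85 -272.7   250.23]
 [ 506.12 -273.95  247.02]
 [ 508.86 -275.39  249.56]
 [ 511.65 -277.28  247.  ]]
clean ((467.926025390625, -482.2876281738281), (612.3822021484375, 178.56240844726562), 73.2371826171875)
2.05
turn [ 0.    0.   -0.15] then shift cm [-35.99 -22.8   -5.53] | now [203.6 590.9 214.7] [3.14 0.   2.81] t 2.05
```

```bash
python3 - <<'E'
from h import *
yaw=np.radians(79.75);ex=np.array([np.cos(yaw),np.sin(yaw)]);ey=np.array([-ex[1],ex[0]]);c0=np.array([551,489.5])
go(*(c0-202.7*ex-.7*ey),270,np.radians(169.75))
E
```

```text
turn [ 1.000e-04  0.000e+00 -1.529e-01] then shift cm [-36.06 -24.07  -5.53] | now [203.6 590.9 214.7] [3.141 0.    2.81 ] t 2.05
```

```bash
python3 -m inch '[[0,0,-0.153,0,0,-5.53,0.2],[0,0,0,-4.5,-3.01,0,0.2],[0,0,0,-4.51,-3.01,0,0.2],[0,0,0,-4.51,-3.01,0,0.2],[0,0,0,-4.51,-3.01,0,0.2],[0,0,0,-4.51,-3.01,0,0.2],[0,0,0,-4.51,-3.01,0,0.2],[0,0,0,-4.51,-3.01,0,0.2],[0,0,0,-4.5,-3.0,0,0.2],[0,0,0,0,0,0,0.2],[0,0,0,0,0,0,0.2]]'; python3 - <<'E'
from h import *
yaw=np.radians(79.75);ex=np.array([np.cos(yaw),np.sin(yaw)]);ey=np.array([-ex[1],ex[0]]);c0=np.array([551,489.5])
go(*(c0-202.7*ex-.7*ey),165,np.radians(169.75)); print(env.state()['joints'])
p=env.read_camera('wrist');C=cloud(p);D=C[...,:2]-c0;a=D@ex;b=D@ey;z=C[...,2]
h=(z>165)&(z<195)&(a<-175)&(a>-230)&(abs(b)<70)
print(p['position'],h.sum(),np.median(z[(abs(b)<100)&(abs(a)<150)]))
m=h&(abs(b)<40);print('bar',np.percentile(a[m],[5,50,95]),np.percentile(z[m],[5,50,95]),'ends',np.percentile(b[h],[1,99]), np.polyfit(b[m],a[m],1))
t=(abs(z-215)<5)&(abs(b)<120)&(a>-170);print('edge',np.percentile(a[t],[.5,2]), t.sum())
save('c.png',p['img'])
E
```

```text
t: 3.42
eef_pos: [515.4, 290.0, 269.9]
tcp_rot: [3.142, -0.0, 2.962]
ft_force: [-1.3, -0.0, -0.5]
opening: 0.399
grip_force: 0.0
turn [ 0.0001 -0.0004 -0.0005] then shift cm [-0.03 -0.   10.49] | now [515.4 290.  269.9] [ 3.142 -0.     2.962] t 3.42
[ 4.00716380e-01  3.92643699e-01  1.57092444e+00  3.18581446e-04
  1.17831953e+00 -9.90848133e-01]
[436.52348778 304.65272494 439.41973319] 2112 214.54280561177353
bar [-205.66235004 -201.42565175 -197.1042458 ] [180.82636251 183.59141238 185.0970432 ] ends [-57.77044806  59.70247584] [ 1.58986730e-03 -2.01362443e+02]
edge [-148.0801987  -146.47369218] 43465
```

View pics/c.png

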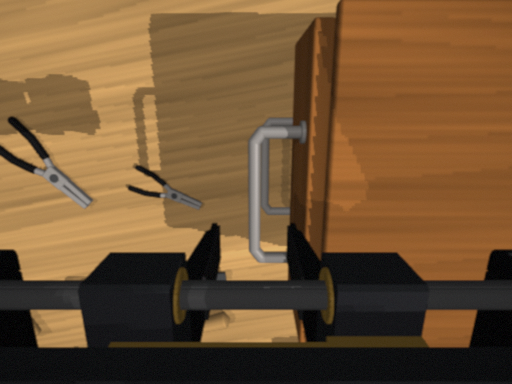

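The wrist view shows the handle bar (col 257) between the fingers, with the drawer slightly ajar. I'll descend and close on it.

```bash
python3 -m inch '[[0,0,0,0,0,4,0.2],[0,0,0,0,0,4,0.2],[0,0,0,0,0,2.4,0.2],[0,0,0,0,0,0,1],[0,0,0,0,0,0,1],[0,0,0,0,0,0,1],[0,0,0,0,0,0,1]]'
```

```text
t: 4.35
eef_pos: [515.9, 290.3, 167.1]
tcp_rot: [3.14, 0.001, 2.963]
ft_force: [-1.9, 1.9, 4.6]
opening: 0.097
grip_force: 30.0
```

```bash
python3 -m inch '[[0,0,0,0,-1,0,1],[0,0,0,0,-2,0,1],[0,0,0,0,-2.5,0,1],[0,0,0,0,-2.5,0,1],[0,0,0,0,-2.5,0,1],[0,0,0,0,-2.5,0,1],[0,0,0,0,-2.5,0,1],[0,0,0,0,-1.5,0,1],[0,0,0,0,-1,0,1],[0,0,0,0,-0.5,0,1],[0,0,0,0,0,0,1]]'; python3 -m inch '[[0,0,0,0,-0.3,0,1],[0,0,0,0,-0.3,0,1],[0,0,0,0,0,0,1]]'
```

```text
t: 5.72
eef_pos: [482.9, 107.4, 167.0]
tcp_rot: [3.141, 0.001, 2.962]
ft_force: [-2.5, -0.9, 9.5]
opening: 0.1
grip_force: 30.0
t: 6.1
eef_pos: [482.8, 106.3, 167.0]
tcp_rot: [3.133, 0.003, 2.96]
ft_force: [2.5, 39.3, 2.3]
opening: 0.097
grip_force: 30.0
```

```bash
python3 -m inch '[[0,0,0,0,0.5,0,1],[0,0,0,0,0,0,0.2],[0,0,0,0,0,0,0.2],[0,0,0,0,0,-2,0.2],[0,0,0,0,0,-5,0.2],[0,0,0,0,0,-6,0.2],[0,0,0,0,3,-5,0.2],[0,0,0,-2,5,-2,0.2],[0,0,0,-3,5,0,0.2],[0,0,0,0,3,0,0.2],[0,0,0,0,0,0,-0.3]]'; python3 - <<'E'
from h import *
np.set_printoptions(precision=1,suppress=True)
yaw=np.radians(79.75);ex=np.array([np.cos(yaw),np.sin(yaw)]);ey=np.array([-ex[1],ex[0]]);c0=np.array([551.5,490])
print(env.state()['joints'],env.state()['ft_force'])
for n in['wrist','scene']:
    p=env.read_camera(n);C=cloud(p);D=C[...,:2]-c0;a=D@ex;b=D@ey;z=C[...,2]
    i=(a>-335)&(a<-150)&(abs(b)<112)
    for t in['basket','basket_notch']:
        for f in env.find_in(p,t)[:2]: x=w(p,f['centre']);print(n,t,round(f['score'],2),x,(x[:2]-c0)@ex,(x[:2]-c0)@ey)
    f=env.trace(p,'basket')
    fl=i&(abs(z-106)<12); print('floor',fl.sum(),np.median(z[fl]))
    hb=i&(z>170)&(z<200)&(a>-310);print('bar',hb.sum())
    if hb.sum()>20:
        X=np.c_[a,b][0:0]; A=np.stack([a[hb],b[hb],z[hb]],1);print(np.percentile(A,[2,50,98],axis=0));print(cv2.minAreaRect(A[:,:2].astype(np.float32)))
        W=C[hb];print(cv2.fitLine(W[:,:2].astype(np.float32),cv2.DIST_HUBER,0,.01,.01).ravel())
    h=(z>165)&(z<195)&(a<-375)&(a>-410)&(abs(b)<40);print('handle',h.sum(),np.median(a[h]) if h.any() else 0)
    save('d_%s.png'%n,p['img'] if n=='wrist' else cv2.resize(p['img'][180:384,200:472],(800,600)))
E
```

```text
t: 7.48
eef_pos: [560.3, 256.6, 364.9]
tcp_rot: [-3.141, -0.001, 2.965]
ft_force: [0.3, -1.1, 0.8]
opening: 0.46
grip_force: 0.0
[ 0.3  0.4  1.4  0.   1.4 -1.1] [ 0.3 -1.1  0.8]
wrist basket 0.9 [478.6 294.7 131.1] -205.10922213910254 36.9890318164043
wrist basket_notch 0.66 [477.9 295.9 132.1] -204.11096640645803 37.89984157523772
floor 22301 105.5439519642635
bar 928
[[-222.1  -21.7  180.9]
 [-203.8   36.6  187. ]
 [-183.6   88.4  195.3]]
((-202.4036102294922, 32.893280029296875), (7.970383167266846, 122.85516357421875), 18.438026428222656)
[  1.    0.1 480.3 296. ]
handle 758 -385.3865217114335
scene basket 0.65 [467.9 285.  135. ] -216.61585059801723 45.80521700760452
scene basket 0.54 [784.2  82.1  16.1] -359.9680799693823 -301.5504835002168
scene basket_notch 0.59 [474.7 287.9 135.8] -212.54451893647595 39.60355759647407
floor 3014 105.66008698592611
bar 156
[[-218.8  -24.1  171.9]
 [-198.3   26.3  185.8]
 [-180.7   88.5  196. ]]
((-201.03916931152344, 32.395389556884766), (8.559840202331543, 120.74776458740234), 18.55442237854004)
[  1.    0.1 487.3 299.2]
handle 64 -384.40071784107045
```

View pics/d_wrist.png

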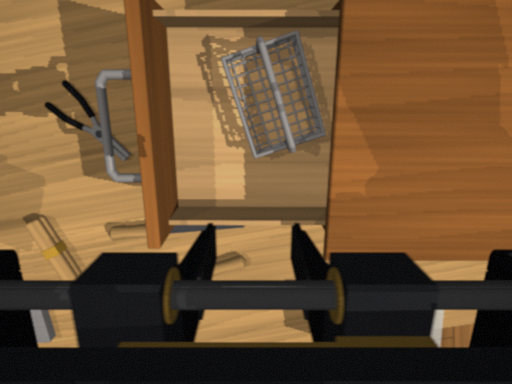

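```bash
python3 - <<'E'
from h import *
t=np.radians(188.2); d=np.array([np.cos(t),np.sin(t)]); q=np.array([483.4,297.2])-33*d
print(q); go(*q,260,t)
E
```

```text
[516.06261562 301.90675481]
turn [ 2.000e-04  5.000e-04 -3.228e-01] then shift cm [ 3.69  5.3  10.63] | now [560.2 254.8 366.3] [3.141 0.    2.962] t 7.88
```

```bash
python3 -m inch '[[0,0,-0.161,0,0,0,-0.05],[0,0,-0.162,0,0,0,-0.05],[0,0,0,1.85,2.65,3,-0.05],[0,0,0,1.84,2.65,4,-0.05],[0,0,0,0,0,3.6,-0.05],[0,0,0,0,0,0,-0.05]]'; python3 - <<'E'
from h import *
np.set_printoptions(precision=1,suppress=True)
p=env.read_camera('wrist');C=cloud(p);s=env.state();T=R.from_euler('xyz',s['tcp_rot']).as_matrix()
L=(C-s['eef_pos'])@T   # tool coords
hb=(C[...,2]>176)&(C[...,2]<196)&(abs(L[...,1])<25)&(L[...,0]>-25)&(L[...,0]<100)
A=L[hb];print(hb.sum(),np.percentile(A,[2,50,98],axis=0));print('line',cv2.fitLine(A[:,:2].astype(np.float32),cv2.DIST_HUBER,0,.01,.01).ravel())
for lo in range(-20,100,10):
    k=A[(A[:,0]>=lo)&(A[:,0]<lo+10)]
    if len(k)>5: print(lo+5,np.median(k[:,1]),s['eef_pos'][2]-np.percentile(k[:,2],10))
print(s['eef_pos'],s['tcp_rot']);save('e.png',p['img'])
E
```

```text
t: 8.62
eef_pos: [515.2, 302.2, 258.3]
tcp_rot: [-3.141, -0.004, -2.997]
ft_force: [0.3, 0.5, 1.0]
opening: 0.525
grip_force: 0.0
1563 [[-20.3  -4.7  64.8]
 [ 42.7  -0.8  73.2]
 [ 92.6   3.   78.4]]
line [ 1.   0.  39.9 -0.8]
-15 -1.1596955526270434 187.86033666768628
-5 -0.7592822225099437 187.71026029266494
5 -1.5129299282146396 187.8534932319833
15 -0.7389376122997466 188.0403703054846
25 -1.3974388642176607 195.16629509048735
35 -1.3856279834097331 195.58385904618262
45 -1.0431253043699145 193.7416032047118
55 -1.05678311365387 187.61452445134813
65 -0.6765055859938807 187.64759445733765
75 -0.6687065530567122 187.7845629217067
85 -0.6569519980952984 187.62163595569785
95 -0.6885282394026364 184.03918382940137
[516.2 302.4 260.2] [-3.1 -0.  -3. ]
```

The bar is centred in the fingers and the notch is about 35 mm along tool +x. I'll descend, grip and lift slowly.

```bash
python3 -m inch '[[0,0,0,0,-0.1,4,-0.05],[0,0,0,0,0,4,-0.05],[0,0,0,0,0,1.2,-0.05],[0,0,0,0,0,0,1],[0,0,0,0,0,0,1],[0,0,0,0,0,0,1],[0,0,0,0,0,0,1],[0,0,0,0,0,0,1]]'; python3 -m inch '[[0,0,0,0,0,-0.5,1],[0,0,0,0,0,-1.5,1],[0,0,0,0,0,-2.5,1],[0,0,0,0,0,-3,1],[0,0,0,0,0,-3,1],[0,0,0,0,0,-2,1],[0,0,0,0,0,-1,1],[0,0,0,0,0,0,1]]'
```

```text
t: 9.68
eef_pos: [516.3, 301.6, 168.3]
tcp_rot: [3.141, 0.001, -2.997]
ft_force: [-0.9, -0.9, 2.8]
opening: 0.075
grip_force: 30.0
t: 10.68
eef_pos: [516.2, 301.6, 303.5]
tcp_rot: [3.141, 0.001, -2.997]
ft_force: [-0.8, 0.2, -2.0]
opening: 0.075
grip_force: 30.0
```

```bash
python3 - <<'E'
from h import *
np.set_printoptions(precision=1,suppress=True)
p=env.read_camera('wrist');C=cloud(p);s=env.state();T=R.from_euler('xyz',s['tcp_rot']).as_matrix()
L=(C-s['eef_pos'])@T
hb=(L[...,2]<-5)&(L[...,2]>-45)&(abs(L[...,1])<12)&(L[...,0]>12)&(L[...,0]<100)
A=L[hb]
for lo in range(12,100,5):
    k=A[(A[:,0]>=lo)&(A[:,0]<lo+5)]
    if len(k)>5: print(lo+2.5,np.median(k[:,1]),np.percentile(k[:,2],10))
print(s['eef_pos'],s['tcp_rot'],s['opening'],s['grip_force'],s['ft_force'])
c=.5*(np.array([558.8,-302.7])+[559.2,-297.7])
th=np.radians(-30.9);e=np.array([np.cos(th),np.sin(th)]);tip=np.array([507.,-271])
tp=c+((tip-c)@e)*e;seat=tp+20*e;print('seat',seat,'tip on line',tp)
yaw=th+np.pi/2;d=np.array([np.cos(yaw),np.sin(yaw)])
go(*(seat-45*e-35*d),262+19-4-4,yaw)
save('f.png',p['img'])
E
```

```text
14.5 -0.042576099447009755 -38.443075472054595
19.5 0.976401559813667 -21.40803236538053
24.5 1.9362961257637896 -25.681564250490656
29.5 2.8644652067813294 -26.30429060652579
34.5 2.848763035240084 -26.49488917958302
39.5 2.823518083649626 -26.310876696557536
44.5 1.9086799901407054 -22.99396264636782
49.5 0.9707382862215048 -19.26094795258377
54.5 1.441729224987081 -19.147588913333095
59.5 0.9683383008029993 -19.193953469500663
64.5 0.9661007610801158 -19.18897587728292
69.5 0.9655528499247511 -19.30628039697661
74.5 0.9639691445891065 -19.530184707929998
79.5 0.9625400603432445 -19.571587715466112
84.5 0.9613089711858422 -19.50246911259042
89.5 0.056024017281903836 -18.12323557824232
94.5 -0.4035010953909077 -14.212042073519259
[516.  301.5 302.7] [ 3.1 -0.  -3. ] 0.07628392939618857 29.996731281280518 [-0.3 -0.2 -1.7]
seat [ 525.  -279.9] tip on line [ 507.8 -269.6]
turn [-0.  -0.   2.3] then shift cm [-52.9  26.1   3. ] | now [516.  301.5 302.7] [ 3.1 -0.  -3. ] t 10.72
```

View pics/f.png

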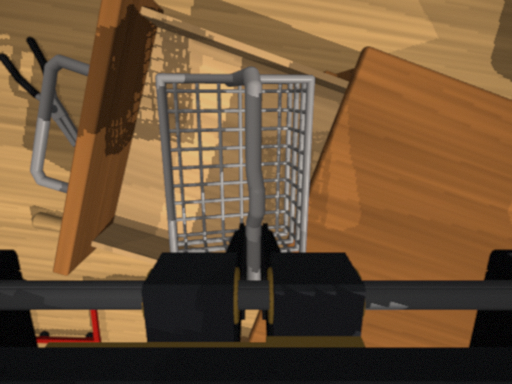

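The basket is gripped and level along its bar, but tilted about the bar: the rim spans cols 160–312 against the bar at 253. I'll measure that tilt and level it.

```bash
python3 - <<'E'
from h import *
np.set_printoptions(precision=1,suppress=True)
p=env.read_camera('wrist');C=cloud(p);s=env.state();T=R.from_euler('xyz',s['tcp_rot']).as_matrix()
L=(C-s['eef_pos'])@T
for lo in (35,50,65,80):
    k=L[(L[...,0]>lo)&(L[...,0]<lo+12)&(abs(L[...,1])<75)&(L[...,2]>0)&(L[...,2]<75)]
    for a,b in((-75,-35),(25,75)):
        q=k[(k[:,1]>a)&(k[:,1]<b)]; q=q[q[:,2]<np.percentile(q[:,2],12)]; print(lo,q.mean(0),len(q))
yaw=np.radians(59.1);th=np.radians(-30.9);e=np.array([np.cos(th),np.sin(th)]);d=np.array([np.cos(yaw),np.sin(yaw)]);seat=np.array([525,-279.9])
print(T.T@(np.r_[seat-95*e-33*d,303]-s['eef_pos'])/10, -((yaw-s['tcp_rot'][2])))
E
```

```text
35 [ 41.5 -48.5  10.9] 45
35 [42.3 34.6 29.5] 49
50 [ 55.7 -48.7  10.7] 52
50 [56.2 34.8 29.2] 52
65 [ 71.1 -48.7  10.5] 55
65 [71.4 34.9 28.9] 56
80 [ 86.6 -48.4  10.2] 76
80 [90.  29.7 27.7] 63
[ 16.9 -54.2  -0. ] -4.028874108187434
```

```bash
python3 -m inch '[[0,0,0,0.6,-2,0,1],[0,0,0,1.2,-3.7,0,1],[0,0,0,1.68,-5.4,0,1],[0,0,0,1.68,-5.4,0,1],[0,0,0,1.68,-5.4,0,1],[0,0,0,1.68,-5.4,0,1],[0,0,0,1.68,-5.4,0,1],[0,0,0,1.68,-5.4,0,1],[0,0,0,1.68,-5.4,0,1],[0,0,0,1.68,-5.4,0,1],[0,0,0,1.1,-3.3,0,1],[0,0,0,0.6,-2,0,1],[0,0,0,0,0,0,1]]' && python3 -m inch '[[0,0,0.1,0,0,0,1],[0,0,0.17,0,0,0,1],[0,0,0.17,0,0,0,1],[0,0,0.17,0,0,0,1],[0,0,0.17,0,0,0,1],[0,0,0.17,0,0,0,1],[0,0,0.17,0,0,0,1],[0,0,0.17,0,0,0,1],[0,0,0.17,0,0,0,1],[0,0,0.17,0,0,0,1],[0,0,0.17,0,0,0,1],[0,0,0.17,0,0,0,1],[0,0,0.17,0,0,0,1],[0,0,0.11,0,0,0,1],[-0.1,0,0,0,0,0,1],[-0.12,0,0,0,0,0,1],[0,0,0,0,0,0,1],[0,0,0,0,0,0,1]]'
cat >> h.py <<'E'
def bask():
    p=env.read_camera('wrist');C=cloud(p);s=env.state();T=R.from_euler('xyz',s['tcp_rot']).as_matrix()
    L=(C-s['eef_pos'])@T;W=C-s['eef_pos']
    m=(L[...,2]<-5)&(L[...,2]>-45)&(abs(L[...,1])<14)&(L[...,0]>50)&(L[...,0]<85)
    bar=np.median(L[m],axis=0);bar[2]=np.percentile(L[m][:,2],15)
    n=(L[...,2]<-23)&(L[...,2]>-45)&(abs(L[...,1])<14)&(L[...,0]>12)&(L[...,0]<60)
    nt=L[n];nx=np.percentile(nt[:,0],[2,98]);
    print('bar tool',bar.round(1),'notch x',nx.round(1),nx.mean().round(1))
    k=(L[...,0]>50)&(L[...,0]<85)&(L[...,2]>-5)&(L[...,2]<75)
    r=[]
    for a,b in((-75,-25),(25,75)):
        q=L[k&(L[...,1]>a)&(L[...,1]<b)];
        if len(q)<20: print('no rim');continue
        q=q[q[:,2]<np.percentile(q[:,2],12)];r.append(T@q.mean(0)+s['eef_pos'])
    if len(r)==2: v=r[1]-r[0];print('rim',np.round(r,1).tolist(),'tilt',np.arctan2(v[2],np.hypot(v[0],v[1])))
    N=s['eef_pos']+T@np.array([nx.mean(),bar[1],bar[2]]) # top of straight bar at notch = underside of notch (78+4=82)
    print('notch world',N.round(1),'tcp',s['eef_pos'].round(1),s['tcp_rot'].round(3),'f',s['ft_force'].round(1),'t',round(s['t'],2))
    return p,N,T
E
python3 - <<'E'
from h import *
np.set_printoptions(precision=1,suppress=True)
p,N,T=bask();C=cloud(p)
hk=(C[...,2]>225)&(C[...,2]<262)&(C[...,1]<-240)&(C[...,1]>-360)&(C[...,0]>490)&(C[...,0]<640)
X=C[hk];print(len(X))
b=X[(X[:,0]>520)&(X[:,0]<600)]
if len(b)>10: print('hook',len(b),cv2.fitLine(b[:,:2].astype(np.float32),cv2.DIST_HUBER,0,.01,.01).ravel(),np.percentile(b[:,2],[50,90]))
print('tip',X[X[:,2]>247].mean(0),(X[:,2]>247).sum())
save('g.png',p['img'])
E
```

```text
t: 12.4
eef_pos: [425.8, -259.8, 302.5]
tcp_rot: [3.141, -0.001, -2.999]
ft_force: [-0.3, 0.5, -1.9]
opening: 0.078
grip_force: 30.0
t: 14.65
eef_pos: [426.7, -258.6, 303.2]
tcp_rot: [2.923, -0.0, 1.037]
ft_force: [-0.4, 0.0, -1.9]
opening: 0.075
grip_force: 30.0
bar tool [ 68.2  -2.1 -19.1] notch x [12.  40.8] 26.4
rim [[421.2, -173.2, 281.9], [495.0, -216.4, 281.9]] tilt 8.014415510120103e-05
notch world [ 435.  -233.   321.2] tcp [ 426.9 -258.9  303. ] [ 2.9 -0.   1. ] f [ 0.5  0.1 -1.4] t 14.7
1393
hook 955 [   0.9   -0.5  558.4 -298.7] [237.7 238.7]
tip [ 506.9 -268.5  252.5] 99
```

View pics/g.png

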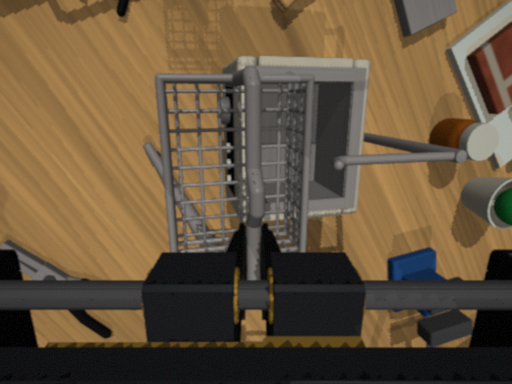

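The basket is level with the notch aligned to the hook; the hook tip shows at (340,162). Next I'll work out the shifts: down 58, along 101, down 24.

```bash
python3 - <<'E'
from h import *
np.set_printoptions(precision=2,suppress=True)
s=env.state();T=R.from_euler('xyz',s['tcp_rot']).as_matrix();e=np.array([.858,-.5135,0])
print('down58',T.T@[0,0,-5.8],'along101',T.T@(e*10.1),'down1',T.T@[0,0,-1])
E
```

```text
down58 [-0.   -1.26  5.66] along101 [-0.05  9.86  2.19] down1 [-0.   -0.22  0.98]
```

```bash
python3 -m inch '[[0,0,0,0,-0.63,2.83,1],[0,0,0,0,-0.63,2.83,1],[0,0,0,0,0,0,1],[0,0,0,-0.01,1.97,0.44,1],[0,0,0,-0.01,1.97,0.44,1],[0,0,0,0,0,0,1]]'; python3 -c "
from h import *
p,N,T=bask();C=cloud(p)
m=(C[...,2]>246)&(C[...,2]<258)&(C[...,1]<-255)&(C[...,1]>-285)&(C[...,0]>498)&(C[...,0]<520);print('tip',C[m].mean(0),m.sum(),C[m].max(0))"
```

```text
t: 15.45
eef_pos: [462.2, -280.6, 245.7]
tcp_rot: [2.921, 0.0, 1.036]
ft_force: [-0.9, 0.3, -1.9]
opening: 0.074
grip_force: 30.0
bar tool [ 68.3  -0.9 -18.9] notch x [12.1 40.7] 26.4
rim [[457.3, -194.5, 224.2], [530.6, -238.4, 224.6]] tilt 0.005040302146629797
notch world [ 470.6 -254.8  263.8] tcp [ 461.4 -280.   245.5] [ 2.922 -0.     1.036] f [ 0.4  0.1 -2. ] t 15.5
tip [ 507.3222183  -268.36578073  252.1832945 ] 190 [ 512.66376376 -265.39588536  255.6035168 ]
```

```bash
python3 -m inch '[[0,0,0,-0.01,1.44,0.32,1],[0,0,0,-0.01,1.44,0.32,1],[0,0,0,-0.01,1.44,0.32,1],[0,0,0,0,1.44,0.32,1],[0,0,0,0,0,0,1]]'; python3 - <<'E'
from h import *
p,N,T=bask()
q=env.read_camera('side');save('h.png',cv2.resize(q['img'][240:360,200:360],(800,600),interpolation=cv2.INTER_CUBIC))
E
```

```text
t: 16.12
eef_pos: [512.5, -310.7, 244.6]
tcp_rot: [2.922, -0.0, 1.036]
ft_force: [0.2, 1.0, -2.1]
opening: 0.073
grip_force: 30.0
bar tool [ 68.2  -1.2 -18.7] notch x [12.  40.1] 26.1
rim [[507.4, -225.1, 223.1], [581.2, -268.3, 223.4]] tilt 0.003574704503138903
notch world [ 520.7 -285.2  262.5] tcp [ 511.9 -310.3  244.6] [ 2.922 -0.     1.036] f [ 0.3 -0.1 -1.6] t 16.18
```

View pics/h.png

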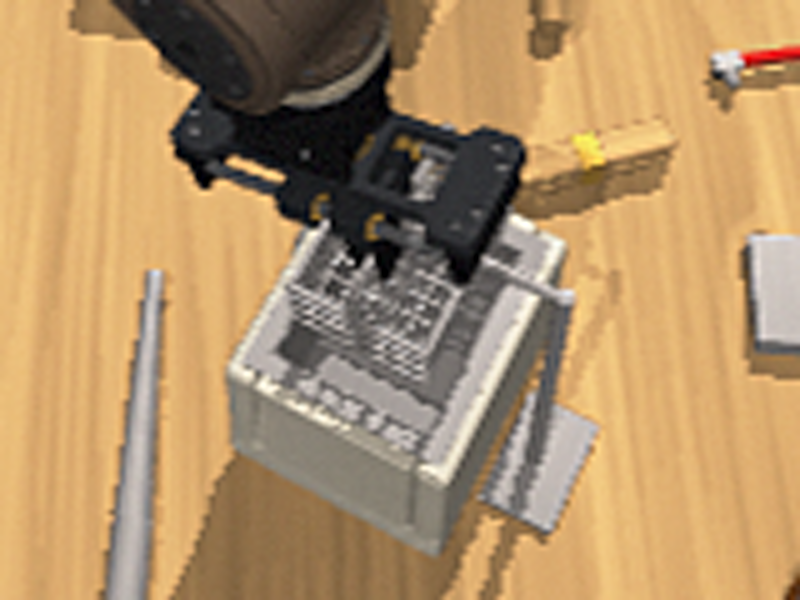

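The side crop shows the basket over the tank with the hook passing under its handle. Lowering now.

```bash
python3 -m inch '[[0,0,0,0,-0.22,0.98,1],[0,0,0,0,-0.18,0.78,1],[0,0,0,0,-0.07,0.3,1],[0,0,0,0,0,0,1]]'; python3 -m inch '[[0,0,0,0,-0.03,0.15,1],[0,0,0,0,-0.03,0.15,1],[0,0,0,0,0,0,1]]'
```

```text
t: 16.73
eef_pos: [511.6, -310.1, 223.6]
tcp_rot: [2.922, -0.0, 1.036]
ft_force: [0.8, 0.3, -1.8]
opening: 0.075
grip_force: 30.0
t: 17.1
eef_pos: [511.8, -310.3, 220.9]
tcp_rot: [2.921, -0.0, 1.036]
ft_force: [0.8, -0.3, -1.8]
opening: 0.079
grip_force: 30.0
```

```bash
python3 -m inch '[[0,0,0,0,-0.02,0.1,1],[0,0,0,0,-0.02,0.1,1],[0,0,0,0,0,0,1]]'; python3 -c "
from h import *
bask()"
```

```text
t: 17.48
eef_pos: [512.0, -310.3, 219.3]
tcp_rot: [2.92, -0.0, 1.036]
ft_force: [-1.1, 1.7, 4.9]
opening: 0.076
grip_force: 30.0
bar tool [ 69.   -1.9 -21.6] notch x [12.1 41.8] 26.9
rim [[508.7, -220.7, 200.6], [581.7, -264.9, 200.8]] tilt 0.0025754248883755083
notch world [ 520.1 -283.8  240.1] tcp [ 512.  -310.3  219.4] [ 2.92  -0.     1.036] f [-0.9  1.8  5.1] t 17.52
```

```bash
python3 -m inch '[[0,0,0,0,0,0,0.7],[0,0,0,0,0,0,0.4],[0,0,0,0,0,0,0.2],[0,0,0,0,0,0,0.2],[0,0,0,0,0,-1,0.2],[0,0,0,0,0,-3,0.2],[0,0,0,0,0,-4,0.2],[0,0,0,0,0,-4,0.2],[0,0,0,0,0,0,0.2]]'; python3 - <<'E'
from h import *
np.set_printoptions(precision=1,suppress=True)
bask()
q=env.read_camera('side');C=cloud(q)
save('i.png',cv2.resize(q['img'][240:360,200:360],(800,600),interpolation=cv2.INTER_CUBIC))
p=env.read_camera('scene');C=cloud(p)
for n,pp in(('scene',p),('side',q)):
  for f in env.find_in(pp,'basket')[:1]: print(f['score'],w(pp,f['centre']))
  Cc=cloud(pp)
  f=[f for f in env.trace(pp,'pliers')]
  for g in f:
    X=Cc[g['mask']&(pp['depth']>0)];X=X[(X[:,2]<40)]
    if len(X)>20 and np.linalg.norm(X[:,:2].mean(0)-[473,8])<40: print(n,'pl',cv2.minAreaRect(X[:,:2].astype(np.float32)),X.mean(0))
E
```

```text
t: 18.65
eef_pos: [489.5, -297.1, 339.6]
tcp_rot: [2.916, 0.001, 1.036]
ft_force: [-0.1, -0.4, -1.6]
opening: 0.405
grip_force: 0.0
  return _methods._mean(a, axis=axis, dtype=dtype,
  ret = um.true_divide(
Traceback (most recent call last):
  File "h.py", line 25, in bask
    bar=np.median(L[m],axis=0);bar[2]=np.percentile(L[m][:,2],15)
                                      ~~~~~~~~~~~~~^^^^^^^^^^^^^^
IndexError: index -1 is out of bounds for axis 0 with size 0
```

```bash
python3 - <<'E'
from h import *
np.set_printoptions(precision=1,suppress=True)
p=env.read_camera('wrist');C=cloud(p)
m=(C[...,2]>232)&(C[...,2]<262)&(abs(C[...,0]-530)<70)&(abs(C[...,1]+280)<80);print('hi',m.sum())
X=C[m];X=X[X[:,2]>241];print('handle top',cv2.minAreaRect(X[:,:2].astype(np.float32)),X[:,2].max())
m=(C[...,2]>185)&(C[...,2]<215)&(abs(C[...,0]-530)<110)&(abs(C[...,1]+280)<110);X=C[m]
print('rim',m.sum(),cv2.minAreaRect(X[:,:2].astype(np.float32)),np.percentile(X[:,2],[10,50,90]))
p=env.read_camera('scene');C=cloud(p)
f=[w(p,g['centre']) for g in env.find_in(p,'basket')[:1]];print('basket',f)
print('joint',C[199,230],C[197:202,228:233,2].mean())
go(428,-15,300,np.radians(35))
s=env.state();print(R.from_euler('xyz',s['tcp_rot']).inv().apply([428-s['eef_pos'][0],-15-s['eef_pos'][1],0])/10)
E
```

```text
hi 2274
handle top ((516.622314453125, -279.22174072265625), (23.73849105834961, 28.0341739654541), 81.11235046386719) 254.94501934524183
rim 2466 ((548.3068237304688, -293.02423095703125), (121.97380828857422, 145.88589477539062), 60.393680572509766) [186.9 197.8 199.9]
basket [array([ 528.7, -271.6,  178.6])]
joint [486.5  19.3  12.6] 10.25300879968856
turn [ 0.2 -0.   0.4] then shift cm [ 11.2 -26.6   3.5] | now [ 489.  -296.7  334.9] [ 2.9 -0.   1. ] t 18.85
[ 21.1 -19.1  -4.2]
```

```bash
python3 -m inch '[[0.11,0,0,0,0,0,0],[0.115,0,0,0,0,0,0],[0,0,0.142,0,0,0,0],[0,0,0.142,0,0,0,0],[0,0,0.142,0,0,0,0],[0,0,0,2.2,-5.3,0.7,-0.1],[0,0,0,2.2,-5.3,0.7,-0.1],[0,0,0,2.3,-5.3,0.7,-0.1],[0,0,0,2.3,-5.3,0.7,-0.1],[0,0,0,2.2,-5.3,0.7,-0.1],[0,0,0,0,0,0,-0.1],[0,0,0,0,0,0,-0.1]]'; cat > pl.py <<'E'
from h import *
np.set_printoptions(precision=1,suppress=True)
p=env.read_camera('wrist');C=cloud(p)
best=None
for g in env.trace(p,'pliers'):
    m=g['mask']&(p['depth']>0);X=C[m]
    if len(X)<50: continue
    c=np.median(X,axis=0); print('cand',g['score'],len(X),c)
    if np.linalg.norm(c[:2]-[480,10])<60 and best is None: best=m
m=best&(C[...,2]>3);X=C[m];col=p['img'][m].astype(int)
steel=col.mean(1)>85
r=cv2.minAreaRect(X[:,:2].astype(np.float32));print(r,np.percentile(X[:,2],[5,50,95]))
S=X[steel];mu=S[:,:2].mean(0);B=X[~steel][:,:2].mean(0);print('steel',steel.sum(),mu,'black',B)
ax=(mu-B)/np.linalg.norm(mu-B)
# refine axis by symmetry: midline of min/max across
for _ in range(4):
    n=np.array([-ax[1],ax[0]]);a=(X[:,:2]-mu)@ax;b=(X[:,:2]-mu)@n
    t=[];
    for lo in np.arange(np.percentile(a,1),np.percentile(a,99)-4,4):
        k=b[(a>=lo)&(a<lo+4)]
        if len(k)>4:t.append((lo+2,(k.max()+k.min())/2,k.max()-k.min()))
    t=np.array(t);s,i=np.polyfit(t[:,0],t[:,1],1);ax=ax+s*n;ax/=np.linalg.norm(ax);mu=mu+i*n
n=np.array([-ax[1],ax[0]]);a=(X[:,:2]-mu)@ax
lo,hi=np.percentile(a,[.3,99.7]);print('len',hi-lo,'yaw',np.degrees(np.arctan2(ax[1],ax[0])))
print('joint from jaw end',mu+(hi-56)*ax,'from handle end',mu+(lo+92)*ax);print(t)
save('j.png',p['img'])
E
python3 pl.py
```

```text
t: 20.35
eef_pos: [429.3, -15.5, 301.5]
tcp_rot: [-3.137, 0.003, 0.611]
ft_force: [0.6, -0.2, 0.7]
opening: 0.551
grip_force: 0.0
cand 0.9 1624 [474.9   9.9   9.5]
cand 0.88 354 [528.  138.2   6.5]
cand 0.74 2576 [ 520.1 -226.2  169.7]
((475.5446472167969, 6.858085632324219), (146.21246337890625, 54.1860237121582), 34.56753921508789) [ 6.8  9.6 11.5]
steel 69 [506.4  26.8] black [473.1   5.8]
len 144.72742364857362 yaw 34.85440748344063
joint from jaw end [489.2  17. ] from handle end [491.9  18.8]
[[-104.9   -0.1   54.1]
 [-100.9   -0.1   53.9]
 [ -96.9   -0.1   53.9]
 [ -92.9   -0.1   53.9]
 [ -88.9    0.    53.7]
 [ -84.9   -0.    53.7]
 [ -80.9    0.    53.7]
 [ -76.9    0.1   50.3]
 [ -72.9    0.1   50.3]
 [ -68.9    0.2   50.4]
 [ -64.9    0.2   47.3]
 [ -60.9    0.3   44.3]
 [ -56.9    0.3   41.3]
 [ -52.9   -0.4   39.8]
 [ -48.9   -0.4   36.9]
 [ -44.9    0.4   35.4]
 [ -40.9   -0.3   31.2]
 [ -36.9    0.4   26.8]
 [ -32.9   -0.2   22.5]
 [ -28.9   -0.2   19.5]
 [ -24.9   -0.2   19.5]
 [ -20.9   -0.1   19.4]
 [ -16.9   -0.1   19.4]
 [ -12.9   -0.    19.3]
 [  -8.9    0.    19.3]
 [  -4.9    0.1   19.2]
 [  -0.9    0.1   16.4]
 [   3.1    0.1   16.4]
 [   7.1    0.2   16.4]
 [  11.1    0.2   16.3]
 [  15.1    0.2   16.3]
 [  19.1    0.3   16.2]
 [  23.1   -0.3   14.8]
 [  27.1   -0.3   14.8]
 [  31.1   -0.3   14.8]]
```

View pics/j.png

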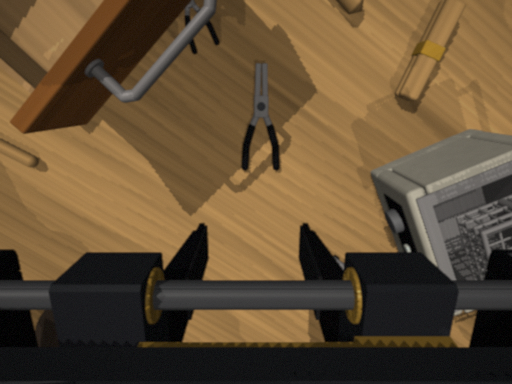

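The view confirms the medium pliers with their joint at (262,105) and jaws pointing up. With the tool down at that yaw, the gripper body might reach the drawer handle's plan position. I'll get the body's height from the wrist depth.

```bash
python3 - <<'E'
from h import *
np.set_printoptions(precision=0,suppress=True)
p=env.read_camera('wrist');C=cloud(p);s=env.state();T=R.from_euler('xyz',s['tcp_rot']).as_matrix()
L=(C-s['eef_pos'])@T;d=p['depth']
print(T.T@(np.array(p['position'])-s['eef_pos']))
for r in(265,285,295,305,320,335,345,352,360,375,383):
    print(r,[ (L[r,c].round(0).tolist() if d[r,c]>0 else 0) for c in(5,60,120,250,380,440,505)])
E
```

```text
[  78.   -2. -169.]
265 [[31.0, -75.0, -84.0], [-183.0, -318.0, 304.0], [34.0, -38.0, -89.0], [-182.0, -7.0, 303.0], [34.0, 33.0, -90.0], [-108.0, 217.0, 168.0], [31.0, 73.0, -84.0]]
285 [[29.0, -69.0, -92.0], [34.0, -49.0, -100.0], [34.0, -34.0, -100.0], [29.0, -2.0, -92.0], [34.0, 30.0, -100.0], [34.0, 44.0, -100.0], [29.0, 67.0, -92.0]]
295 [[27.0, -68.0, -94.0], [32.0, -49.0, -101.0], [32.0, -34.0, -101.0], [28.0, -2.0, -95.0], [32.0, 30.0, -101.0], [32.0, 44.0, -102.0], [27.0, 66.0, -94.0]]
305 [[24.0, -69.0, -94.0], [29.0, -49.0, -101.0], 0, [25.0, -2.0, -95.0], [29.0, 30.0, -101.0], [29.0, 45.0, -101.0], [25.0, 65.0, -96.0]]
320 [[15.0, -75.0, -89.0], [25.0, -49.0, -102.0], [25.0, -35.0, -101.0], [-287.0, -7.0, 302.0], [25.0, 30.0, -101.0], [24.0, 46.0, -100.0], [15.0, 73.0, -89.0]]
335 [[11.0, -75.0, -90.0], [21.0, -50.0, -101.0], [20.0, -35.0, -101.0], [-319.0, -7.0, 303.0], [20.0, 31.0, -100.0], [20.0, 46.0, -100.0], [11.0, 73.0, -90.0]]
345 [[7.0, -76.0, -89.0], [17.0, -51.0, -101.0], [17.0, -36.0, -100.0], [20.0, -2.0, -104.0], [20.0, 29.0, -105.0], [20.0, 44.0, -104.0], [8.0, 73.0, -91.0]]
352 [[26.0, -55.0, -113.0], [25.0, -44.0, -112.0], [24.0, -31.0, -111.0], [25.0, -2.0, -112.0], [25.0, 26.0, -112.0], [25.0, 39.0, -112.0], [24.0, 54.0, -111.0]]
360 [[24.0, -54.0, -114.0], [25.0, -42.0, -114.0], [26.0, -29.0, -115.0], [24.0, -2.0, -113.0], [24.0, 26.0, -113.0], [25.0, 38.0, -114.0], [25.0, 52.0, -114.0]]
375 [[25.0, -51.0, -118.0], [25.0, -40.0, -118.0], [24.0, -29.0, -117.0], [26.0, -2.0, -119.0], [25.0, 24.0, -118.0], [25.0, 36.0, -117.0], [25.0, 49.0, -118.0]]
383 [[24.0, -50.0, -119.0], [25.0, -39.0, -120.0], [24.0, -28.0, -119.0], [24.0, -2.0, -119.0], [25.0, 23.0, -120.0], [25.0, 35.0, -120.0], [24.0, 48.0, -119.0]]
```

```bash
python3 - <<'E'
from h import *
np.set_printoptions(precision=2,suppress=True)
yaw=np.radians(79.75);ex=np.array([np.cos(yaw),np.sin(yaw)]);ey=np.array([-ex[1],ex[0]]);c0=np.array([551.5,490])
p=env.read_camera('wrist');C=cloud(p);a=(C[...,:2]-c0)@ex;b=(C[...,:2]-c0)@ey;z=C[...,2]
m=(z>172)&(z<192)&(a<-370)&(a>-420)&(abs(b)<42);print(m.sum(),np.percentile(a[m],[2,50,98]),np.percentile(z[m],[2,50,98]))
go(475.7,66.9,235,np.radians(34.85))
y=np.radians(34.85);T=R.from_euler('xyz',[np.pi,0,y]).as_matrix();print('1cm ex in tool',T.T@[ex[0],ex[1],0])
E
```

```text
1341 [-392.86 -389.03 -383.58] [179.52 183.61 185.62]
turn [-0.  0. -0.] then shift cm [ 8.56 -4.19  6.66] | now [429.4 -16.4 301.6] [-3.14  0.    0.61] t 20.55
1cm ex in tool [ 0.71 -0.71 -0.  ]
```

```bash
python3 -m inch '[[0,0,0,4.28,-2.1,2,1],[0,0,0,4.28,-2.09,2.3,1],[0,0,0,0,0,2.4,1],[0,0,0,0,0,3.5,1],[0,0,0,0,0,3.5,1],[0,0,0,0,0,0,1],[0,0,0,0.7,-0.7,0,1],[0,0,0,0.7,-0.7,0,1],[0,0,0,0.7,-0.7,0,1],[0,0,0,0.7,-0.7,0,1],[0,0,0,0,0,0,1],[0,0,0,-0.7,0.7,0,1],[0,0,0,-1.4,1.4,0,-0.1],[0,0,0,-0.7,0.7,-3,-0.1],[0,0,0,0,0,-5,-0.1],[0,0,0,-5,2.1,-4,-0.1],[0,0,0,-3,2.1,0,-0.1],[0,0,0,0,0,0,-0.1]]'; python3 - <<'E'
from h import *
np.set_printoptions(precision=2,suppress=True)
yaw=np.radians(79.75);ex=np.array([np.cos(yaw),np.sin(yaw)]);ey=np.array([-ex[1],ex[0]]);c0=np.array([551.5,490])
p=env.read_camera('wrist');C=cloud(p);a=(C[...,:2]-c0)@ex;b=(C[...,:2]-c0)@ey;z=C[...,2]
m=(z>172)&(z<192)&(a<-340)&(a>-420)&(abs(b)<42);print(m.sum(),np.percentile(a[m],[2,50,98]),np.percentile(z[m],[2,50,98]))
y=np.radians(34.85);d=np.array([np.cos(y),np.sin(y)]);go(*(np.array([490.5,17.9])-5*d),100,y)
E
```

```text
t: 22.8
eef_pos: [434.9, -10.8, 282.4]
tcp_rot: [-3.138, 0.002, 0.607]
ft_force: [-0.4, 0.2, 0.2]
opening: 0.535
grip_force: 0.0
1565 [-373.25 -369.75 -364.05] [179.35 183.59 185.6 ]
turn [-0.  0. -0.] then shift cm [ 5.61  0.87 18.21] | now [435.4  -9.9 282.1] [-3.14  0.    0.61] t 22.85
```

```bash
python3 -m inch '[[0,0,0,2.8,0.44,2,-0.1],[0,0,0,2.8,0.43,4,-0.1],[0,0,0,0,0,5,-0.1],[0,0,0,0,0,5,-0.1],[0,0,0,0,0,5,-0.1],[0,0,0,0,0,4,-0.1],[0,0,0,0,0,2,-0.1],[0,0,0,0,0,0.6,-0.1],[0,0,0,0,0,0,-0.1]]'
```

```text
t: 23.98
eef_pos: [485.6, 17.0, 5.7]
tcp_rot: [-3.137, 0.002, 0.61]
ft_force: [0.8, -0.1, 0.7]
opening: 0.551
grip_force: 0.0
```

```bash
python3 -m inch '[[0,0,0,0,0.2,0.25,-0.1],[0,0,0,0,0,0,0.3],[0,0,0,0,0,0,0.6],[0,0,0,0,0,0,1],[0,0,0,0,0,0,1],[0,0,0,0,0,0,1],[0,0,0,0,0,0,1]]'; python3 -m inch '[[0,0,0,0,0,-0.5,1],[0,0,0,0,0,-1.5,1],[0,0,0,0,0,-3,1],[0,0,0,0,0,-4,1],[0,0,0,0,0,-5,1],[0,0,0,0,0,-5,1],[0,0,0,0,0,-4,1],[0,0,0,0,0,-2,1],[0,0,0,0,0,0,1]]'
```

```text
t: 24.85
eef_pos: [486.6, 15.0, 3.4]
tcp_rot: [-3.137, 0.002, 0.61]
ft_force: [-1.7, -3.2, 6.3]
opening: 0.217
grip_force: 26.9
t: 25.98
eef_pos: [487.8, 14.6, 255.1]
tcp_rot: [-3.139, -0.001, 0.61]
ft_force: [-1.1, -0.0, -1.4]
opening: 0.214
grip_force: 27.5
```

```bash
python3 - <<'E'
from h import *
np.set_printoptions(precision=1,suppress=True)
yaw=np.radians(79.75);ex=np.array([np.cos(yaw),np.sin(yaw)]);ey=np.array([-ex[1],ex[0]]);c0=np.array([551.5,490])
for n in('scene','side','wrist'):
    p=env.read_camera(n);C=cloud(p);a=(C[...,:2]-c0)@ex;b=(C[...,:2]-c0)@ey;z=C[...,2]
    m=(z>196)&(z<206)&(a<-290)&(a>-350)&(abs(b)<110);print(n,m.sum(),np.percentile(a[m],[3,50,97]) if m.sum() else '',np.median(z[m]))
    m=(abs(z-106)<6)&(a<-150)&(a>-330)&(abs(b)<105);print(' floor',m.sum(),np.percentile(a[m],[1,99]) if m.sum() else '',np.median(z[m]))
    m=(abs(z-215)<5)&(abs(b)<125)&(a>-170)&(a<150);print(' chest edge',np.percentile(a[m],[.5,2]) if m.sum() else '')
    m=(abs(z-160)<6)&(a<-170)&(a>-300)&(abs(b)<135)&(abs(b)>100);print(' sidewalls b',[np.median(b[m&(b*q>0)]) for q in(1,-1)],m.sum())
    m=(z>172)&(z<192)&(a<-350)&(a>-420)&(abs(b)<42);print(' handle',m.sum(),np.median(a[m]))
s=env.state();T=R.from_euler('xyz',s['tcp_rot']).as_matrix();L=(C-s['eef_pos'])@T
m=(L[...,2]>-25)&(L[...,2]<25)&(abs(L[...,1])<40)&(L[...,0]>22)&(L[...,0]<90);X=L[m];print('jaws',m.sum(),np.percentile(X,[1,50,99],axis=0))
for lo in range(22,75,8):
    k=X[(X[:,0]>=lo)&(X[:,0]<lo+8)]
    if len(k)>4:print(lo+4,(k[:,1].min()+k[:,1].max())/2,np.median(k[:,2]))
go(*(c0-218*ex),300,yaw)
E
```

```text
scene 457 [-326.  -317.6 -310.7] 200.82936590714496
 floor 3021 [-312.7 -191.7] 105.44006656491274
 chest edge [-145.3 -139.6]
 sidewalls b [np.float64(117.79683387727746), np.float64(-115.68928958587409)] 248
 handle 111 -364.75447463712936
side 95 [-331.3 -324.8 -315.4] 200.95260517388897
 floor 302 [-329.6 -151.1] 105.2032990397181
 chest edge [-151.4 -146.4]
 sidewalls b [np.float64(116.83024715950754), np.float64(-117.40356229905834)] 53
 handle 17 -372.7645544167693
wrist 5296 [-328.4 -322.8 -314.5] 201.27274177224848
 floor 6771 [-328.4 -212.7] 105.56175321748646
 chest edge 
 sidewalls b [np.float64(nan), np.float64(nan)] 0
 handle 1638 -369.25132264066076
jaws 2124 [[ 22.3 -10.   -8.4]
 [ 42.1  -2.1  -7. ]
 [ 59.9   6.8  -1.1]]
26 -1.5956783501518181 -6.913175696982073
34 -1.5868340601462232 -6.91412814973091
42 -1.310030387536567 -7.01458041615779
50 -1.3020902337813771 -7.071259142656983
58 -1.5981949421050619 -6.93745427770644
turn [-0.   0.  -0.8] then shift cm [26.1 -2.1 -4.7] | now [487.1  14.5 252.6] [-3.1  0.   0.6] t 26.12
  return _methods._mean(a, axis=axis, dtype=dtype,
  ret = ret.dtype.type(ret / rcount)
```

```bash
python3 -m inch '[[0,0,-0.156,0,0,-2.4,1],[0,0,-0.157,0,0,-2.4,1],[0,0,-0.157,0,0,0,1],[0,0,-0.157,0,0,0,1],[0,0,-0.155,0,0,0,1],[0,0,0,3,-0.3,0,1],[0,0,0,4.7,-0.4,0,1],[0,0,0,4.7,-0.4,0,1],[0,0,0,4.7,-0.4,0,1],[0,0,0,4.7,-0.3,0,1],[0,0,0,3,-0.2,0,1],[0,0,0,1.3,-0.1,0,1],[0,0,0,0,0,0,1],[0,0,0,0,0,0,1]]'; python3 - <<'E'
from h import *
np.set_printoptions(precision=2,suppress=True)
yaw=np.radians(79.75);ex=np.array([np.cos(yaw),np.sin(yaw)]);ey=np.array([-ex[1],ex[0]]);c0=np.array([551.5,490])
go(*(c0-217.5*ex),109.5,yaw)
p=env.read_camera('wrist');C=cloud(p);a=(C[...,:2]-c0)@ex;b=(C[...,:2]-c0)@ey;z=C[...,2]
s=env.state();print('tcp a,b',(s['eef_pos'][:2]-c0)@ex,(s['eef_pos'][:2]-c0)@ey,s['opening'],s['joints'])
m=(abs(z-215)<5)&(abs(b)<125)&(a>-175)&(a<150);print('chest edge',m.sum(),np.percentile(a[m],[.3,1,2]))
L=(C-s['eef_pos'])@R.from_euler('xyz',s['tcp_rot']).as_matrix()
m=(L[...,2]>-25)&(L[...,2]<15)&(abs(L[...,1])<30)&(L[...,0]>22)&(L[...,0]<90);print('jaw tip',np.percentile(L[m],[1,50,99],axis=0))
E
```

```text
t: 27.88
eef_pos: [513.7, 273.9, 301.7]
tcp_rot: [-3.137, -0.001, 1.391]
ft_force: [-0.3, 0.3, -1.0]
opening: 0.212
grip_force: 27.5
turn [-0.01 -0.   -0.  ] then shift cm [ 0.19 -0.13 19.22] | now [513.7 273.9 301.7] [-3.14 -0.    1.39] t 27.88
tcp a,b -219.42043119321238 -1.3309071459824082 0.21047755048276567 [0.37 0.35 1.54 0.   1.25 0.55]
chest edge 37673 [-148.89 -148.1  -147.33]
jaw tip [[ 22.4  -10.28  -7.95]
 [ 42.98  -1.33  -6.39]
 [ 61.17   6.63  -0.92]]
```

```bash
python3 -m inch '[[0,0,0,0.1,0,3,1],[0,0,0,0,0,4,1],[0,0,0,0,0,4,1],[0,0,0,0,0,3.5,1],[0,0,0,0,0,2.5,1],[0,0,0,0,0,1.5,1],[0,0,0,0,0,0.4,1],[0,0,0,0,0,0,1]]'; python3 -m inch '[[0,0,0,0,0,0.15,1],[0,0,0,0,0,0,1]]'
```

```text
t: 28.92
eef_pos: [513.4, 276.3, 113.5]
tcp_rot: [-3.138, -0.002, 1.392]
ft_force: [0.6, 0.0, -1.0]
opening: 0.215
grip_force: 27.5
t: 29.18
eef_pos: [513.2, 276.5, 111.9]
tcp_rot: [-3.138, -0.002, 1.392]
ft_force: [-0.7, -0.3, -2.4]
opening: 0.211
grip_force: 27.5
```

```bash
python3 -m inch '[[0,0,0,0,0,0.15,1],[0,0,0,0,0,0,1]]'; python3 -m inch '[[0,0,0,0,0,0.1,1],[0,0,0,0,0,0,1]]'
```

```text
t: 29.42
eef_pos: [513.1, 276.4, 109.9]
tcp_rot: [-3.137, -0.002, 1.392]
ft_force: [0.6, 0.4, -1.0]
opening: 0.215
grip_force: 27.5
t: 29.68
eef_pos: [513.1, 276.5, 109.5]
tcp_rot: [-3.137, -0.002, 1.392]
ft_force: [-2.0, -0.5, 5.6]
opening: 0.212
grip_force: 27.3
```

Contact is confirmed by a force rise of 6 N, so I'll release and rise.

```bash
python3 -m inch '[[0,0,0,0,0,0,0.5],[0,0,0,0,0,0,0.2],[0,0,0,0,0,0,0],[0,0,0,0,0,0,0],[0,0,0,0,0,-1,0],[0,0,0,0,0,-3,0],[0,0,0,0,0,-5,0],[0,0,0,0,0,-5,0],[0,0,0,0,0,-3,0],[0,0,0,-5,0,0,0],[0,0,0,-5,0,0,0],[0,0,0,-5,0,0,0],[0,0,0,-5,0,0,0],[0,0,0,-5,0,0,1],[0,0,0,0,0,0,1]]'; python3 - <<'E'
from h import *
np.set_printoptions(precision=1,suppress=True)
yaw=np.radians(79.75);ex=np.array([np.cos(yaw),np.sin(yaw)]);ey=np.array([-ex[1],ex[0]]);c0=np.array([551.5,490])
p=env.read_camera('wrist');C=cloud(p);a=(C[...,:2]-c0)@ex;b=(C[...,:2]-c0)@ey;z=C[...,2]
for g in env.trace(p,'pliers'):
    X=np.stack([a,b,z],-1)[g['mask']&(p['depth']>0)]
    if len(X)>50: print(g['score'],len(X),np.percentile(X,[2,50,98],axis=0))
m=(z>172)&(z<192)&(a<-350)&(a>-420)&(abs(b)<42);print(' handle',m.sum(),np.median(a[m]) if m.any() else 0)
s=env.state();print('tcp',(s['eef_pos'][:2]-c0)@ex,(s['eef_pos'][:2]-c0)@ey,s['eef_pos'],s['joints'])
save('k.png',p['img'])
E
```

```text
t: 31.55
eef_pos: [468.8, 27.6, 279.2]
tcp_rot: [-3.138, -0.002, 1.388]
ft_force: [0.3, 0.5, 0.4]
opening: 0.344
grip_force: 0.0
0.67 431 [[-375.9  -53.9   -0.3]
 [-333.5  -42.6    6.5]
 [-312.5  -19.6    8.9]]
0.46 229 [[-782.4  274.7    1.6]
 [-768.9  286.    11.8]
 [-759.8  302.8   14.9]]
 handle 1494 -368.1465136161387
tcp -467.4712675872126 -1.0599017276025364 [469.4  29.8 279. ] [-0.1  0.2  1.8  0.   1.1  0.1]
```

View pics/k.png

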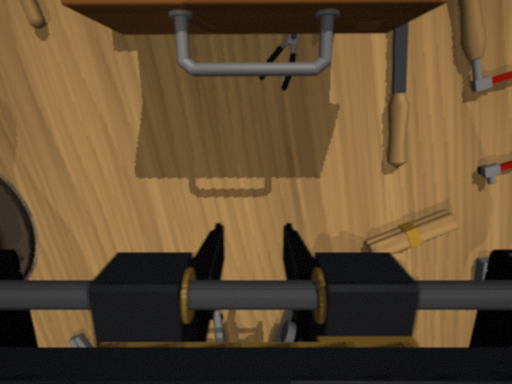

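The wrist view shows the drawer handle at (255,70), with only the small pliers on the bench. I'll check the pliers in the drawer numerically from the scene camera, then lower in front of the handle.

```bash
python3 - <<'E'
from h import *
np.set_printoptions(precision=1,suppress=True)
yaw=np.radians(79.75);ex=np.array([np.cos(yaw),np.sin(yaw)]);ey=np.array([-ex[1],ex[0]]);c0=np.array([551.5,490])
p=env.read_camera('scene');C=cloud(p);Q=np.stack([(C[...,:2]-c0)@ex,(C[...,:2]-c0)@ey,C[...,2]],-1)
for g in env.trace(p,'pliers'):
    X=Q[g['mask']&(p['depth']>0)]
    if len(X)>30: print(round(g['score'],2),len(X),np.percentile(X,[2,50,98],axis=0))
for g in env.find_in(p,'basket')[:1]: print(w(p,g['centre']))
E
python3 -m inch '[[0,0,0,0,0,4,1],[0,0,0,0,0,4,1],[0,0,0,0,0,2.9,1],[0,0,0,2,0.1,0,1],[0,0,0,3,0,0,1],[0,0,0,2,0,0,1],[0,0,0,0.7,0,0,1],[0,0,0,0.7,0,0,1],[0,0,0,0.7,0,0,1],[0,0,0,1,0,0,1],[0,0,0,0,0,0,1]]'
```

```text
0.51 1080 [[-1028.4  -162.5    -1.7]
 [ -780.9  -104.1   162.8]
 [ -694.8   -21.9   240.7]]
0.44 5813 [[-363.8 -121.4  100.9]
 [-287.3    3.3  109.7]
 [-191.1  119.7  203. ]]
[ 526.5 -271.5  172.3]
t: 33.17
eef_pos: [488.1, 130.0, 169.7]
tcp_rot: [-3.138, -0.002, 1.392]
ft_force: [0.4, 0.6, 0.1]
opening: 0.005
grip_force: 0.0
```

```bash
python3 - <<'E'
from h import *
np.set_printoptions(precision=1,suppress=True)
yaw=np.radians(79.75);ex=np.array([np.cos(yaw),np.sin(yaw)]);ey=np.array([-ex[1],ex[0]]);c0=np.array([551.5,490])
for n in('scene','side'):
    p=env.read_camera(n);C=cloud(p);a=(C[...,:2]-c0)@ex;b=(C[...,:2]-c0)@ey;z=C[...,2]
    m=(a>-290)&(a<-140)&(abs(b)<100)&(z>95)&(z<150);fl=np.median(z[m])
    col=p['img'].astype(int);grey=(col.max(-1)-col.min(-1)<25)
    k=m&grey&(z>fl+3);print(n,fl,m.sum(),k.sum(),np.percentile(np.stack([a,b,z],-1)[k],[3,50,97],axis=0) if k.sum()>5 else '')
E
```

```text
scene 105.86496698693941 2510 136 [[-272.   -22.4  111.4]
 [-223.4   -2.5  115.2]
 [-192.2   24.2  120. ]]
side 106.07204573901436 117 6 [[-172.2   -6.   112.7]
 [-166.4   -2.8  116.3]
 [-158.9    2.6  118.9]]
```

The pliers lie flat, about 10 mm above the drawer floor. Pushing the drawer home.

```bash
python3 -m inch '[[0,0,0,1,0,0,1],[0,0,0,1.7,0,0,1],[0,0,0,2,0,0,1],[0,0,0,2,0,0,1],[0,0,0,2,0,0,1],[0,0,0,2,0,0,1],[0,0,0,1.7,0,0,1],[0,0,0,1,0,0,1],[0,0,0,0.7,0,0,1],[0,0,0,0.5,0,0,1],[0,0,0,0.5,0,0,1],[0,0,0,0,0,0,1]]'
```

```text
t: 34.78
eef_pos: [514.8, 278.3, 170.0]
tcp_rot: [-3.137, -0.002, 1.392]
ft_force: [0.7, -0.1, -0.5]
opening: -0.0
grip_force: 0.0
```

```bash
python3 -m inch '[[0,0,0,0.3,0,0,1],[0,0,0,0.3,0,0,1],[0,0,0,0.2,0,0,1],[0,0,0,0,0,0,1]]';python3 -m inch '[[0,0,0,0.2,0,0,1],[0,0,0,0.2,0,0,1],[0,0,0,0,0,0,1]]'
```

```text
t: 35.28
eef_pos: [516.2, 286.1, 169.9]
tcp_rot: [-3.137, -0.002, 1.392]
ft_force: [0.0, 0.3, 0.0]
opening: 0.003
grip_force: 0.0
t: 35.65
eef_pos: [516.3, 287.2, 169.9]
tcp_rot: [-3.136, 0.003, 1.392]
ft_force: [-2.7, -18.3, 5.4]
opening: 0.003
grip_force: 9.4
```

```bash
python3 -m inch '[[0,0,0,-1,0,0,1],[0,0,0,-3,0,0,1],[0,0,0,-4,0,-3,1],[0,0,0,-3,0,-5,1],[0,0,0,0,0,-5,1],[0,0,0,0,0,0,1],[0,0,0,0,0,0,1]]'; python3 - <<'E'
from h import *
np.set_printoptions(precision=1,suppress=True)
yaw=np.radians(79.75);ex=np.array([np.cos(yaw),np.sin(yaw)]);ey=np.array([-ex[1],ex[0]]);c0=np.array([551.5,490])
for n in('wrist','scene','side'):
    p=env.read_camera(n);C=cloud(p);a=(C[...,:2]-c0)@ex;b=(C[...,:2]-c0)@ey;z=C[...,2]
    m=(z>172)&(z<192)&(a<-175)&(a>-230)&(abs(b)<35);print(n,'handle',m.sum(),np.median(a[m]) if m.any() else 0)
    for g in env.find_in(p,'basket')[:1]: print('basket',g['score'],w(p,g['centre']))
    if n!='wrist':
        X=C[(C[...,2]>190)&(C[...,2]<204)&(np.hypot(C[...,0]-525,C[...,1]+280)<75)];print('rim',len(X),np.median(X[:,2]),cv2.minAreaRect(X[:,:2].astype(np.float32)))
print(env.state()['ft_force'],env.state()['t'])
E
```

```text
t: 36.52
eef_pos: [497.4, 181.3, 299.0]
tcp_rot: [-3.136, -0.002, 1.392]
ft_force: [-0.6, -0.2, 0.6]
opening: 0.003
grip_force: 0.0
wrist handle 1204 -189.670363480584
basket 0.17 [520.1 329.6 140.8]
scene handle 107 -186.4131572899561
basket 0.88 [ 525.8 -275.3  176.7]
rim 192 197.45443242177498 ((521.9405517578125, -277.92205810546875), (128.223876953125, 91.07695007324219), 58.993587493896484)
side handle 32 -194.09227614028282
basket 0.84 [ 520.3 -284.5  173.3]
rim 207 198.35842577040512 ((524.3804321289062, -282.5138244628906), (124.45217895507812, 90.87976837158203), 60.146827697753906)
[0.2 0.7 0.4] 36.825
```

The handle is back at -190 mm, so the drawer is home. The basket hangs level on the hook with its rim at about 198 mm. Handing in.

```bash
python3 -c "
from cell import env
print(env.job_done())"
```

```text
the job is handed in; nothing more can be done
None
```

The job is handed in at about 37 s: the basket hangs by its notch on the hook, the pliers lie flat in the top drawer, and the drawer is fully home; I pushed the drawer in 20 mm from its stop before picking up the pliers, to keep the gripper clear of its handle.

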